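# Load an empty spool on the bench winder

### The job

Take the tall, narrow empty spool and put it on the upright spindle of the bench winder, with the spindle through its bore. Lower it gently until it sits fully down and flat on the winder's platter, then let go, and do not shift the squat spool or the motor on the bench.

Things in the scene. Friction and masses are not known exactly. Their poses are not given: they have to be found in the camera images.
- tall_spool: Spool to mount: empty white plastic, loose, upright on the bench, about 80 g, 64 mm tall. Two equal flanges, 56 mm diameter, 8 mm thick, at the ends of a 44 mm barrel; open bore of 34 mm diameter right through. Origin: on its axis at the underside; z up along the axis; yaw does not matter. Top flange rim (56 to 64 mm above origin) can be pinched from above across the diameter.
- squat_spool: Bystander, leave in place: loose white plastic spool of the same make but low and broad: 34 mm tall, flanges 76 mm in diameter, bore 34 mm. Origin: on its axis at the underside; z up.
- motor: Bystander, leave in place: loose black round motor standing on end, 58 mm in diameter, 42 mm tall, about 300 g. Origin: centre of its underside; z up. The two spools and the motor stand in any order.
- seat (a point): Point on the spindle axis at the top of the round black platter (64 mm diameter) of the grey winder, fixed to the bench; spool underside rests here, 32 mm above bench; z up. Steel spindle: 12 mm diameter, 70 mm above this point, top 10 mm tapered; bore has 11 mm to spare all round. x points to a gearbox with crank, 90 to 175 mm along x, top 18 mm above this point. Nothing on it turns.
Mind the look-alikes: they are no part of the job. Leave any blue, brown or turquoise look-alike of the tall_spool alone.

How it is judged:
By the outcome, as a careful person would: the job done as asked, in the order asked, and still so for the second after the job is handed in, with the robot touching nothing.
It also fails if it takes over 42 s, if anything falls off the work surface, if the arm or the gripper's body presses on something with over 40 N, if the wrist force passes 120 N, or if a joint passes its speed limit or range.

### The arm

A 7-joint arm with a two-finger parallel gripper is mounted at the origin on the work surface. World frame = base frame: x ahead of the robot, y to its left, z up, the work surface at z = 0. Lengths are in m, angles in rad, forces in N, time in s.
With the tool pointing down it reaches from about 0.35 to 0.9 m from the base axis. Payload 8.1 kg.
Tool frame: the origin (TCP) lies at the centre of the arm's flange, where the gripper is bolted on; the fingertips stand 173 mm ahead of it and the grasp point (between the pads) lies 155 mm ahead of it; z points along the fingers, y is the line along which they close (so a half turn about z gives the same grasp; the last joint's range is limited). The gripper opens to 85 mm and grips with 20 to 120 N. Pads are 22 mm wide; open, the fingers measure 114 mm over their backs; the gripper's body (76 mm by 85 mm) begins 54 mm behind the grasp point. The pads swing forward as they close: fully open they stand 13 mm farther back than shut.
Start: joints at [-1.26, 0.434, 0.025, 1.573, -0.012, 1.134, -0.075], TCP at [0.251, 0.572, 0.405] pointing down, gripper open.
Joint ranges: [-2.62, 2.62], [-0.44, 2.09], [-1.27, 1.32], [0.08, 2.57], [-1.32, 4.46], [0.12, 2], [-2.74, 2.74]. Speed limits (rad/s): [2.22, 2.22, 3.01, 3.01, 3.14, 3.14, 3.14].

### API

Orientations are given as [roll, pitch, yaw] about the fixed x, y, z axes, in that order (R = Rz(yaw) Ry(pitch) Rx(roll)).
In Python, from plant import ctrl gives the robot as it stands. The module is installed in compiled form; this text tells all that it offers.
- The arm moves only by the tool send_rows, never from a script. Its arguments are lists of equal length, an entry for each row: "delta_pos": the shift along the tool's x, y, z normalised to -1 to 1, where 1 is 50 mm, a list of three; "dr": the turn, a rotation vector about the tool's x, y, z normalised to -1 to 1, where 1 is 4 degrees, a list of three. In form: {"delta_pos": [[x, y, z], ...], "dr": [[rx, ry, rz], ...]}. A call has 1 to 20 rows; each row shifts and turns the commanded pose from where the row before left it, along the tool's axes as they then stand; what a row does not reach is not made up. A row lasts 1/10 s, in which the tool goes at most 50 mm and 8.59 degrees, less where a joint would pass 70% of its speed; a pose out of reach is approached as far as the arm can. A call with a number of a shift or a turn outside -1 to 1 is refused whole. A call with a gripper value outside its range is refused whole. "hand" is the gripper command: -1 is shut, 1 is fully open, values between are in proportion, set as the call begins (left out, the last holds). The fingers move at their own pace and stop on an object; "squeeze" is the grip in N (left out, the last holds). Time passes only in rows, so rows that do not move let the fingers close. It gives the time, the measured TCP pose, the force, the opening and the grip force at its end, in the units of the state.
- ctrl.get_state(): the state, without advancing time (a new reading comes with each control period).
- ctrl.capture(name): name is "side" or "top"; returns a dict with "pixels" (480x640x3 uint8, blue, green, red), "range_z" (480x640 float32, m along the optical axis (not along the pixel's ray), 0 where there is no reading), "vertical_fov" (degrees; the focal length in pixels is half the picture's height over the tangent of half this angle, whatever the lens; pixels are square), "cx", "cy" (the principal point, pixels), "xyz" and "orientation" of the camera in the world. Camera axes: x right, y up, looking along -z (the intrinsics and any distortion apply to the point x, -y, -z); pixel columns grow to the right and rows downward; lengths in m; the calibration is good to about 2 mm. A picture is of the moment at which its call begins.
- ctrl.finish_job(): hands the job in; it is judged then, once.
The state is a dict: "t": time; "joint_positions": joint angles; "dq": joint speeds; "joint_torque": joint torques, N m; "tcp_pos": TCP position; "tcp_rot": TCP orientation; "ft_force": force on the tool from outside, world axes, zero at the start; "torque": the same for the moment, N m; "grip_width": opening from 0.0 (shut) to 1.0 (fully open); "gripper_force": force on a finger pad.
Only numpy, scipy, OpenCV 4.12 (cv2) and the standard library are available. Lean on these libraries where they do the work, as an engineer would, in place of code of your own. Each camera call takes 0.05 s, during which the arm holds its last target. There are 200 camera calls.

## Working session

There is one attempt and no reset: what is moved stays moved. The work goes in short steps, Python scripts to look and compute and a tool call to move; the robot and the scene stay as the last step left them, time stands still between calls to the robot, and variables do not carry over. Pictures are saved under pics/ and viewed, at most 10 in all, crops included, and the job is handed in when it is done.

Besides the shell and the picture viewer there is one more tool, called after "Request:" as name(argument=value, ...), one argument or row to a line, values as JSON. send_rows: Moves the arm, as the interface text tells. Its arguments: {"type":"object","properties":{"delta_pos":{"type":"array"},"dr":{"type":"array"},"hand":{"type":"number"},"squeeze":{"type":"number"}},"required":["delta_pos","dr"]}

```bash
mkdir -p pics; cat > h.py <<'E'
import numpy as np, cv2, pickle
from plant import ctrl
from scipy.spatial.transform import Rotation as R
def snap(name,tag):
    c=ctrl.capture(name); pickle.dump(c,open(f'{tag}.pkl','wb')); cv2.imwrite(f'pics/{tag}.png',c['pixels']); return c
def load(tag): return pickle.load(open(f'{tag}.pkl','rb'))
def rot(o):
    o=np.array(o,float)
    return o if o.shape==(3,3) else R.from_euler('xyz',o).as_matrix()
def cloud(c):
    h,w=c['range_z'].shape; f=h/2/np.tan(np.radians(c['vertical_fov'])/2)
    v,u=np.mgrid[:h,:w]; d=c['range_z']
    P=np.dstack([(u-c['cx'])/f*d,-(v-c['cy'])/f*d,-d])
    return P@rot(c['orientation']).T+np.array(c['xyz'])
E
python3 - <<'E'
from h import *
for n in('top','side'):
    c=snap(n,n+'0'); print(n,{k:v for k,v in c.items() if k not in('pixels','range_z')}, (c['range_z']>0).mean())
s=ctrl.get_state(); print(s)
E
```

```text
top {'vertical_fov': 46.67899625795619, 'cx': 306.6096816513129, 'cy': 236.0424211222038, 'xyz': array([ 0.39351468, -0.00411851,  0.9775931 ]), 'orientation': array([ 0.19256103,  0.00513448, -1.56835196])} 0.9958658854166667
side {'vertical_fov': 45.00563940088668, 'cx': 321.31522854344155, 'cy': 251.239633796189, 'xyz': array([ 0.1109814 , -0.4393818 ,  0.74679319]), 'orientation': array([ 0.72066738,  0.01588333, -0.82798492])} 0.9960970052083333
{'t': 0.1, 'joint_positions': array([-1.25958483,  0.43513568,  0.0249722 ,  1.57399457, -0.0115951 ,
        1.13397593, -0.07510525]), 'dq': array([ 1.06129946e-03, -1.89072462e-03, -2.71813608e-05, -1.12766416e-04,
       -8.03751896e-04, -5.46563596e-04,  4.42798018e-04]), 'joint_torque': array([ 3.11923970e-03, -6.71751094e+01,  1.02827523e+00, -3.16911221e+01,
        1.58960698e-02,  7.27171529e-03,  6.88071935e-06]), 'tcp_pos': array([0.25125998, 0.5720501 , 0.40401967]), 'tcp_rot': array([-3.14023009e+00,  1.28744322e-04,  2.72771005e+00]), 'ft_force': array([0.43396179, 0.29854732, 0.16567325]), 'torque': array([ 0.01152673,  0.00741184, -0.01630275]), 'gripper_force': 0.0, 'grip_width': 1.0042136795311707}
```

View pics/top0.png

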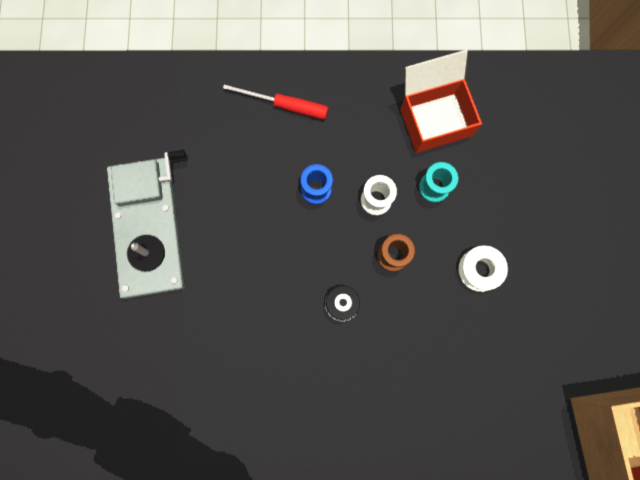

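View pics/side0.png

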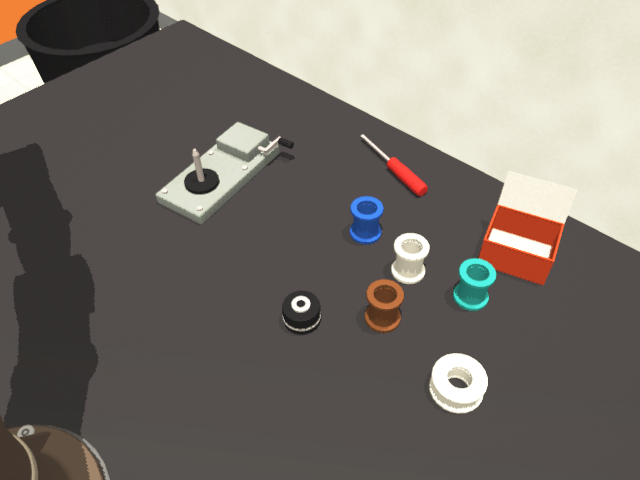

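The top view shows these candidates: white tall (379,193), white squat (484,268), blue (316,183), brown (397,251) and turquoise (439,181). The one meant is the white narrow one at (379,193), which is (409,258) in the side view: it is plain white and taller than it is wide. The motor is at (342,303), and the spindle tip is near (135,246) on the winder. Next I'll measure these and make the confirming crop.

```bash
python3 - <<'E'
from h import *
def circ(P):
    A=np.c_[2*P[:,:2],np.ones(len(P))]; s=np.linalg.lstsq(A,(P[:,:2]**2).sum(1),rcond=None)[0]
    return s[:2],np.sqrt(s[2]+s[:2]@s[:2])
def ring(X,m,zlo,zhi):
    q=X[m&(X[...,2]>zlo)&(X[...,2]<zhi)][:,:2].astype(np.float32)
    hull=cv2.convexHull((q*1000).astype(np.float32))[:,0]/1000
    (c,r)=cv2.minEnclosingCircle((q*1000).astype(np.float32)); return len(q),np.round(circ(hull)[0],4),round(circ(hull)[1],4),np.array(c)/1000,r/1000
for t,boxes in (('top0',dict(tall=(379,193,28),squat=(484,268,32),blue=(316,183,28),brown=(397,251,26),turq=(439,181,26),motor=(342,303,24),plat=(146,252,28))),
 ('side0',dict(tall=(409,258,34),squat=(458,382,38),blue=(366,219,28),brown=(384,305,28),motor=(302,311,28),plat=(201,172,28)))):
    c=load(t); X=cloud(c); print(t,'bench z',np.median(X[320:380,200:260,2]) if t=='top0' else np.median(X[350:400,200:260,2]))
    for n,(u,v,h) in boxes.items():
        m=np.zeros(X.shape[:2],bool); m[v-h:v+h,u-h:u+h]=1
        zz=X[...,2][m]; top=np.percentile(zz,99.8)
        band=dict(tall=(.056,.070),squat=(.028,.04),motor=(.034,.048)).get(n,(.056,.07))
        if n=='plat':
            sp=X[m&(X[...,2]>.06)&(X[...,2]<.12)]
            g=c['pixels'].max(2)<45
            print(n,'top',top,'spindle mean',sp.mean(0),len(sp),'platter',ring(X,m&g,.026,.038))
            for lo in(.05,.07,.09): 
                q=sp[(sp[:,2]>lo)&(sp[:,2]<lo+.02)]; print('  z',lo,np.median(q,0),len(q))
        else: print(n,'top',round(top,4),ring(X,m,*band))
c=load('top0')['pixels'][150:300,300:520]; d=load('side0')['pixels'][200:420,280:500]
cv2.imwrite('pics/crop.png',np.hstack([cv2.resize(c[:, :],(440,300),interpolation=2),cv2.resize(d,(300,300))]))
c=load('top0');X=cloud(c);m=np.zeros(X.shape[:2],bool);m[160:300,100:190]=1
q=X[m&(X[...,2]>.01)&(X[...,2]<.13)]; r=cv2.minAreaRect((q[:,:2]*1000).astype(np.float32)); print('winder',r)
q=X[160:205,110:160].reshape(-1,3);q=q[q[:,2]>.043];print('gearbox',np.median(q,0))
E
```

```text
top0 bench z -0.000316277344477367
tall top 0.9776 (540, array([ 0.6499, -0.1229]), np.float64(0.0275), array([ 0.64988043, -0.12288955]), 0.027876014709472655)
squat top 0.9776 (1229, array([ 0.523 , -0.3031]), np.float64(0.0374), array([ 0.52299115, -0.30304984]), 0.03790280914306641)
blue top 0.9776 (537, array([ 0.6696, -0.0152]), np.float64(0.0276), array([ 0.66975983, -0.01550551]), 0.0282353572845459)
brown top 0.9776 (565, array([ 0.5482, -0.1509]), np.float64(0.0276), array([ 0.54849915, -0.15096442]), 0.02843025779724121)
turq top 0.9776 (550, array([ 0.6735, -0.2292]), np.float64(0.0276), array([ 0.67399835, -0.22925836]), 0.028345556259155275)
motor top 0.9776 (900, array([ 0.4625, -0.0595]), np.float64(0.0284), array([ 0.46260321, -0.05932664]), 0.028863882064819334)
plat top 0.9775931001931604 spindle mean [0.54648947 0.27714095 0.0852159 ] 89 platter (764, array([0.5484, 0.2788]), np.float64(0.0299), array([0.54787622, 0.27937897]), 0.031058565139770507)
  z 0.05 [0.54587144 0.27547858 0.06375248] 15
  z 0.07 [0.54555343 0.27523936 0.07987484] 33
  z 0.09 [0.54672275 0
[... 474 characters left out ...]
5468, -0.1515]), np.float64(0.0278), array([ 0.5473681 , -0.15251411]), 0.028915401458740234)
motor top 0.7468 (948, array([ 0.4612, -0.0601]), np.float64(0.0287), array([ 0.46085928, -0.05938916]), 0.02959952926635742)
plat top 0.7467931905144743 spindle mean [0.54601496 0.27644915 0.08197861] 129 platter (82, array([0.5424, 0.2726]), np.float64(0.027), array([0.54116626, 0.27081528]), 0.028439823150634765)
  z 0.05 [0.5452976  0.27510884 0.06509859] 27
  z 0.07 [0.54530432 0.27564606 0.08050915] 62
  z 0.09 [0.54610656 0.27704858 0.09526503] 40
winder ((596.44482421875, 285.776123046875), (238.0736541748047, 116.09059143066406), 9.148894309997559)
gearbox [0.66940668 0.29877249 0.04946611]
```

View pics/crop.png

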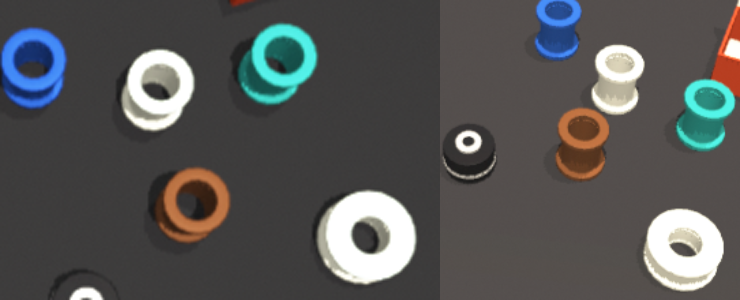

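The crop confirms it: the plain white, tall, narrow spool sits between blue, turquoise and brown, and the squat white one is much broader. Its measured rim is at z≈0.06 with a radius of about 28 mm, centred at (0.650, -0.123). The seat is at (0.548, 0.279). I'll go above the spool now.

Request:
send_rows(
  delta_pos=[
    [-0.716,-0.529,0.093],
    [-0.716,-0.529,0.093],
    [-0.716,-0.529,0.093],
    [-0.716,-0.529,0.093],
    [-0.716,-0.529,0.093],
    [-0.716,-0.529,0.093],
    [-0.716,-0.529,0.093],
    [-0.716,-0.529,0.093],
    [-0.716,-0.529,0.093],
    [-0.716,-0.529,0.093],
    [-0.716,-0.529,0.093],
    [-0.716,-0.529,0.093],
    [-0.716,-0.529,0.093],
    [-0.716,-0.529,0.093],
    [-0.716,-0.529,0.093],
    [-0.716,-0.529,0.093],
    [-0.716,-0.529,0.093],
    [-0.716,-0.529,0.093],
  ],
  dr=[
    [0,0,0],
    [0,0,0],
    [0,0,0],
    [0,0,0],
    [0,0,0],
    [0,0,0],
    [0,0,0],
    [0,0,0],
    [0,0,0],
    [0,0,0],
    [0,0,0],
    [0,0,0],
    [0,0,0],
    [0,0,0],
    [0,0,0],
    [0,0,0],
    [0,0,0],
    [0,0,0],
  ],
  hand=1,
)

```text
t: 1.9
tcp_pos: [0.6504, -0.1244, 0.3204]
tcp_rot: [-3.142, -0.001, 2.728]
ft_force: [0.2, -0.1, 0.1]
grip_width: 1.003
gripper_force: 0.0
```

Request:
send_rows(
  delta_pos=[
    [0,0,0],
    [0,0,0],
    [0,0,0],
    [0,0,0],
    [0,0,0],
    [0,0,0],
    [0,0,0],
    [0,0,0],
    [0,0,0],
    [0,0,0],
    [0,0,0],
    [0,0,0],
    [0,0,0],
    [0,0,0],
    [0,0,0],
    [0,0,0],
    [0,0,0],
    [0,0,0],
    [0,0,0],
    [0,0,0],
  ],
  dr=[
    [0,0,1],
    [0,0,1],
    [0,0,1],
    [0,0,1],
    [0,0,1],
    [0,0,1],
    [0,0,1],
    [0,0,1],
    [0,0,1],
    [0,0,1],
    [0,0,1],
    [0,0,1],
    [0,0,1],
    [0,0,1],
    [0,0,1],
    [0,0,1],
    [0,0,1],
    [0,0,1],
    [0,0,1],
    [0,0,1],
  ],
)

```text
t: 3.9
tcp_pos: [0.6497, -0.1226, 0.3205]
tcp_rot: [-3.141, 0.0, 1.329]
ft_force: [0.4, 0.2, -0.1]
grip_width: 1.001
gripper_force: 0.0
```

Request:
send_rows(
  delta_pos=[
    [0,0,0],
    [0,0,0],
    [0,0,0],
    [0,0,0],
  ],
  dr=[
    [0,0,1],
    [0,0,1],
    [0,0,0],
    [0,0,0],
  ],
)

```text
t: 4.3
tcp_pos: [0.6498, -0.1227, 0.3207]
tcp_rot: [-3.141, 0.0, 1.194]
ft_force: [-1.5, -0.4, -0.1]
grip_width: 1.0
gripper_force: 0.0
```

```bash
cat >> h.py <<'E'
def go(x,y,z):
    "shift to a world TCP target in tool units (50 mm)"
    s=ctrl.get_state(); d=R.from_euler('xyz',s['tcp_rot']).inv().apply(np.array([x,y,z])-s['tcp_pos'])/.05
    print('t',s['t'],'pos',s['tcp_pos'].round(4),'rot',s['tcp_rot'].round(4),'F',s['ft_force'].round(1),'grip',round(s['grip_width'],3),s['gripper_force'],'units',d.round(3)); return d
E
python3 -c "
from h import *
go(.6497,-.1232,.212)"
```

```text
t 4.3 pos [ 0.6498 -0.1227  0.3207] rot [-3.141e+00  3.000e-04  1.194e+00] F [-1.5 -0.4 -0.1] grip 1.0 0.0 units [-0.01   0.004  2.173]
```

Request:
send_rows(
  delta_pos=[
    [0,0,0.4],
    [0,0,0.4],
    [0,0,0.4],
    [0,0,0.4],
    [0,0,0.3],
    [0,0,0.17],
    [0,0,0.1],
    [0,0,0],
    [0,0,0],
  ],
  dr=[
    [0,0,0],
    [0,0,0],
    [0,0,0],
    [0,0,0],
    [0,0,0],
    [0,0,0],
    [0,0,0],
    [0,0,0],
    [0,0,0],
  ],
)

```text
t: 5.2
tcp_pos: [0.6502, -0.123, 0.2132]
tcp_rot: [3.141, -0.0, 1.192]
ft_force: [1.1, 0.6, 0.4]
grip_width: 0.999
gripper_force: 0.0
```

Request:
send_rows(
  delta_pos=[
    [0,0,0],
    [0,0,0],
    [0,0,0],
    [0,0,0],
    [0,0,0],
    [0,0,0],
    [0,0,0],
    [0,0,0],
    [0,0,0],
    [0,0,0],
  ],
  dr=[
    [0,0,0],
    [0,0,0],
    [0,0,0],
    [0,0,0],
    [0,0,0],
    [0,0,0],
    [0,0,0],
    [0,0,0],
    [0,0,0],
    [0,0,0],
  ],
  hand=-1,
  squeeze=30,
)

```text
t: 6.2
tcp_pos: [0.6501, -0.1229, 0.2135]
tcp_rot: [3.14, -0.001, 1.192]
ft_force: [-1.3, 0.3, 5.3]
grip_width: 0.641
gripper_force: 30.5
```

Request:
send_rows(
  delta_pos=[
    [0,0,-0.1],
    [0,0,-0.3],
    [0,0,-0.5],
    [0,0,-0.5],
    [0,0,-0.5],
    [0,0,-0.4],
    [0,0,-0.3],
    [0,0,0],
    [0,0,0],
  ],
  dr=[
    [0,0,0],
    [0,0,0],
    [0,0,0],
    [0,0,0],
    [0,0,0],
    [0,0,0],
    [0,0,0],
    [0,0,0],
    [0,0,0],
  ],
)

```text
t: 7.1
tcp_pos: [0.6497, -0.1226, 0.3424]
tcp_rot: [-3.141, -0.0, 1.192]
ft_force: [-0.1, 0.7, -1.6]
grip_width: 0.644
gripper_force: 31.9
```

```bash
python3 -c "
from h import *
snap('side','side1')
go(.548,.279,.343)"
```

```text
t 7.15 pos [ 0.6495 -0.1225  0.3416] rot [-3.1402e+00  1.0000e-04  1.1920e+00] F [ 0.6 -0.1 -0.4] grip 0.643 31.92091547884047 units [ 6.71  -4.857 -0.021]
```

View pics/side1.png

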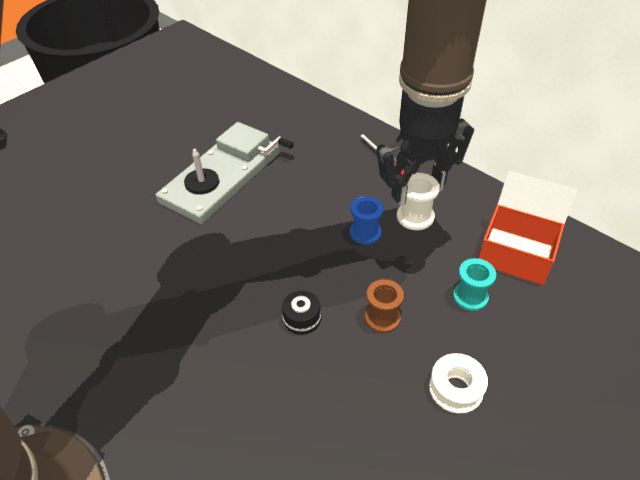

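The spool is held upright at (417,205) in the side view, and the neighbours haven't moved. I'll carry it over the spindle.

Request:
send_rows(
  delta_pos=[
    [0.201,-0.146,0],
    [0.402,-0.292,0],
    [0.603,-0.437,0],
    [0.737,-0.534,0],
    [0.737,-0.534,0],
    [0.737,-0.534,0],
    [0.737,-0.534,0],
    [0.737,-0.534,0],
    [0.737,-0.534,0],
    [0.603,-0.437,0],
    [0.335,-0.243,0],
    [0.144,-0.1,0],
    [0,0,0],
    [0,0,0],
    [0,0,0],
  ],
  dr=[
    [0,0,0],
    [0,0,0],
    [0,0,0],
    [0,0,0],
    [0,0,0],
    [0,0,0],
    [0,0,0],
    [0,0,0],
    [0,0,0],
    [0,0,0],
    [0,0,0],
    [0,0,0],
    [0,0,0],
    [0,0,0],
    [0,0,0],
  ],
)

```text
t: 8.65
tcp_pos: [0.5488, 0.2768, 0.3426]
tcp_rot: [3.141, 0.001, 1.189]
ft_force: [-0.1, -0.9, -1.0]
grip_width: 0.642
gripper_force: 31.9
```

```bash
python3 - <<'E'
from h import *
c=snap('side','side2'); go(.548,.279,.343)
X=cloud(c); hsv=cv2.cvtColor(c['pixels'],cv2.COLOR_BGR2HSV)
m=(hsv[...,2]>110)&(hsv[...,1]<60)&(np.hypot(X[...,0]-.548,X[...,1]-.279)<.05)&(X[...,2]>.11)
P=X[m]; print(len(P),P[:,2].min())
for lo,hi in((.128,.137),(.145,.18),(.185,.2)):
    q=P[(P[:,2]>lo)&(P[:,2]<hi)]
    if len(q)>5:
        A=np.c_[2*q[:,:2],np.ones(len(q))]; s=np.linalg.lstsq(A,(q[:,:2]**2).sum(1),rcond=None)[0]
        print(lo,len(q),s[:2],np.sqrt(s[2]+s[:2]@s[:2]))
cv2.imwrite('pics/c2.png',cv2.resize(c['pixels'][60:260,100:300],(600,600)))
E
```

```text
t 8.7 pos [0.5488 0.2769 0.3427] rot [3.1411e+00 3.0000e-04 1.1891e+00] F [ 0.4 -0.7 -1. ] grip 0.645 31.92871785722673 units [ 0.032 -0.031 -0.007]
1825 0.1287805362654969
0.128 206 [0.54659831 0.27462828] 0.02485513687360366
0.145 544 [0.54629672 0.27442284] 0.0202208455399609
0.185 537 [0.54572815 0.27330629] 0.023904421139917146
```

View pics/c2.png

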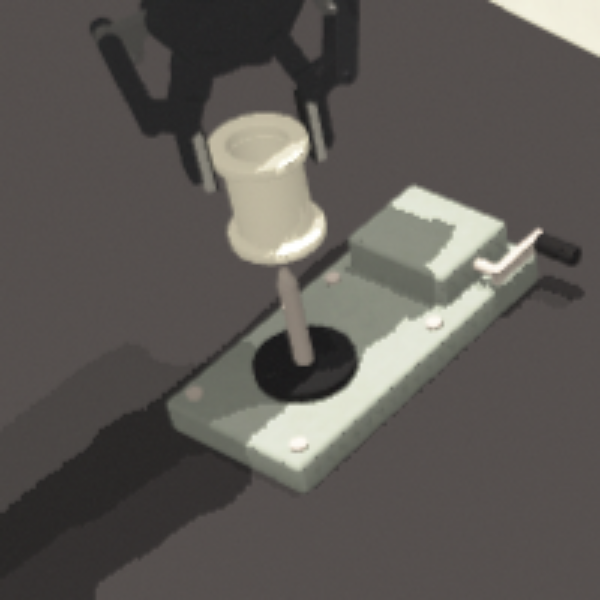

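The spool is upright above the spindle tip, which is at (285,275) in the crop, with its bottom flange at (278,240). I'll nudge it by 2 mm and lower to about 10 mm above the platter.

Request:
send_rows(
  delta_pos=[
    [0.03,-0.03,0],
    [0,0,0.1],
    [0,0,0.2],
    [0,0,0.2],
    [0,0,0.2],
    [0,0,0.2],
    [0,0,0.2],
    [0,0,0.2],
    [0,0,0.2],
    [0,0,0.15],
    [0,0,0.1],
    [0,0,0],
    [0,0,0],
  ],
  dr=[
    [0,0,0],
    [0,0,0],
    [0,0,0],
    [0,0,0],
    [0,0,0],
    [0,0,0],
    [0,0,0],
    [0,0,0],
    [0,0,0],
    [0,0,0],
    [0,0,0],
    [0,0,0],
    [0,0,0],
  ],
)

```text
t: 10.0
tcp_pos: [0.5476, 0.2807, 0.2552]
tcp_rot: [3.141, -0.0, 1.192]
ft_force: [0.7, -0.1, -1.1]
grip_width: 0.649
gripper_force: 31.9
```

Request:
send_rows(
  delta_pos=[
    [0,0,0.05],
    [0,0,0.04],
    [0,0,0.03],
    [0,0,0.02],
    [0,0,0.02],
    [0,0,0],
    [0,0,0],
  ],
  dr=[
    [0,0,0],
    [0,0,0],
    [0,0,0],
    [0,0,0],
    [0,0,0],
    [0,0,0],
    [0,0,0],
  ],
)

```text
t: 10.7
tcp_pos: [0.5475, 0.2807, 0.247]
tcp_rot: [3.142, -0.0, 1.192]
ft_force: [0.4, -0.8, -0.4]
grip_width: 0.646
gripper_force: 31.9
```

Request:
send_rows(
  delta_pos=[
    [0,0,0.01],
    [0,0,0.01],
    [0,0,0.01],
    [0,0,0],
  ],
  dr=[
    [0,0,0],
    [0,0,0],
    [0,0,0],
    [0,0,0],
  ],
)

```text
t: 11.1
tcp_pos: [0.5475, 0.2807, 0.2456]
tcp_rot: [3.142, -0.0, 1.192]
ft_force: [-1.2, -0.1, 0.4]
grip_width: 0.645
gripper_force: 32.0
```

Request:
send_rows(
  delta_pos=[
    [0,0,0.01],
    [0,0,0],
    [0,0,0.01],
    [0,0,0],
  ],
  dr=[
    [0,0,0],
    [0,0,0],
    [0,0,0],
    [0,0,0],
  ],
)

```text
t: 11.5
tcp_pos: [0.5476, 0.2806, 0.2455]
tcp_rot: [-3.142, -0.001, 1.192]
ft_force: [-3.0, -1.3, 11.3]
grip_width: 0.646
gripper_force: 32.5
```

Contact is at 11 N and at the expected height. I'll ease off and let go.

Request:
send_rows(
  delta_pos=[
    [0,0,-0.01],
    [0,0,0],
  ],
  dr=[
    [0,0,0],
    [0,0,0],
  ],
)

```text
t: 11.7
tcp_pos: [0.5476, 0.2806, 0.2455]
tcp_rot: [3.141, -0.0, 1.192]
ft_force: [-1.5, -1.9, 6.9]
grip_width: 0.643
gripper_force: 32.3
```

Request:
send_rows(
  delta_pos=[
    [0,0,0],
    [0,0,0],
    [0,0,0],
    [0,0,0],
    [0,0,0],
    [0,0,0],
    [0,0,0],
    [0,0,0],
  ],
  dr=[
    [0,0,0],
    [0,0,0],
    [0,0,0],
    [0,0,0],
    [0,0,0],
    [0,0,0],
    [0,0,0],
    [0,0,0],
  ],
  hand=1,
)

```text
t: 12.5
tcp_pos: [0.5474, 0.2807, 0.245]
tcp_rot: [3.142, -0.0, 1.192]
ft_force: [0.1, -0.7, 1.0]
grip_width: 0.997
gripper_force: 0.0
```

Request:
send_rows(
  delta_pos=[
    [0,0,-0.1],
    [0,0,-0.2],
    [0,0,-0.4],
    [0,0,-0.5],
    [0,0,-0.5],
    [0,0,-0.5],
    [0,0,-0.5],
    [0,0,-0.3],
    [0,0,0],
    [0,0,0],
  ],
  dr=[
    [0,0,0],
    [0,0,0],
    [0,0,0],
    [0,0,0],
    [0,0,0],
    [0,0,0],
    [0,0,0],
    [0,0,0],
    [0,0,0],
    [0,0,0],
  ],
)

```text
t: 13.5
tcp_pos: [0.5472, 0.2807, 0.3947]
tcp_rot: [-3.141, -0.0, 1.192]
ft_force: [1.0, -0.0, -0.4]
grip_width: 1.0
gripper_force: 0.0
```

```bash
python3 - <<'E'
from h import *
c=snap('side','side3'); X=cloud(c); hsv=cv2.cvtColor(c['pixels'],cv2.COLOR_BGR2HSV)
m=(hsv[...,2]>90)&(hsv[...,1]<60)&(np.hypot(X[...,0]-.548,X[...,1]-.279)<.04)&(X[...,2]>.089)&(X[...,2]<.1)
q=X[m]; print(len(q)); (o,r)=cv2.minEnclosingCircle((q[:,:2]*1000).astype(np.float32)); print(o,r)
s=q[q[:,2]>.093]; A=np.c_[s[:,:2]-[.548,.279],np.ones(len(s))]; print('plane',np.linalg.lstsq(A,s[:,2],rcond=None)[0],'med',np.median(s[:,2]))
a=load('side0'); d=np.abs(a['pixels'].astype(int)-c['pixels']).max(2)
for n,(u,v) in dict(squat=(458,382),motor=(302,311),brown=(384,305),blue=(366,219),turq=(474,284)).items(): print(n,(d[v-28:v+28,u-28:u+28]>40).sum())
cv2.imwrite('pics/c3.png',cv2.resize(c['pixels'][60:260,100:300],(600,600)))
E
```

```text
459
(545.7800903320312, 278.9906005859375) 29.262502670288086
plane [-0.00199195 -0.0023871   0.09549277] med 0.09541709084809558
squat 0
motor 0
brown 100
blue 0
turq 0
```

View pics/c3.png

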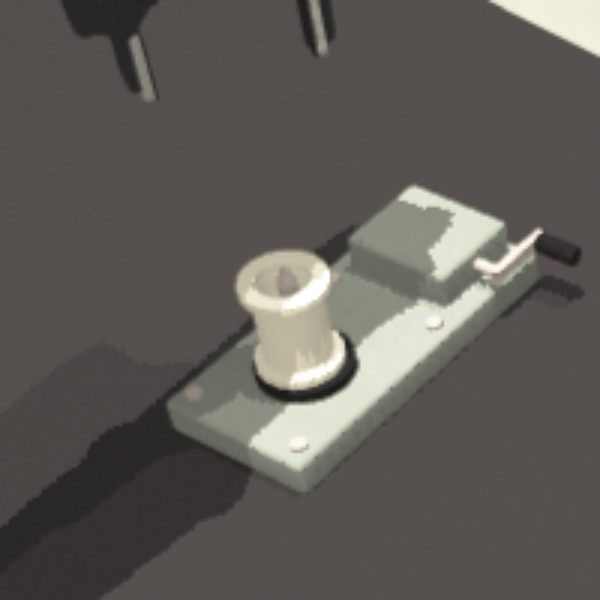

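The spool sits flat on the platter (300,385) with the spindle tip visible in its bore (285,280). Its top is at z=0.0955, against 0.096 expected, and the gripper is clear. The pixel change in the brown window is only the tall spool's old place overlapping it.

```bash
python3 -c "
from h import *
print(ctrl.finish_job())"
```

```text
the job is handed in; nothing more can be done
None
```

The white tall spool is on the winder spindle, sitting flat on the platter and released; the squat spool and motor did not move, and I handed the job in at about 13.5 s of the 42 s limit.

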